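# Swap the battery packs in a sloped spring charger

## Robot

A 6-joint arm with a two-finger parallel gripper is mounted at the origin on the work surface. World frame = base frame: x ahead of the robot, y to its left, z up, the work surface at z = 0. Lengths are in mm, angles in rad, forces in N, time in s.
With the tool pointing down it reaches from about 400 to 925 mm from the base axis. Payload 12.5 kg.
Tool frame: the origin (TCP) lies midway between the tips of the shut fingers; the grasp point (between the pads) lies 19 mm behind it (env.grip_depth is the distance from the TCP to the grasp point, in mm); z points along the fingers, y is the line along which they close (so a half turn about z gives the same grasp; the last joint's range is limited). The gripper opens to 95 mm and grips with 3 to 60 N. Pads are 20 mm wide; open, the fingers measure 119 mm over their backs; the gripper's body (75 mm by 180 mm) begins 59 mm behind the grasp point.
Start: joints at [-1.331, 0.491, 1.559, -0, 1.092, -0.106], TCP at [211.867, -588.013, 214.661] pointing down, gripper open.
Joint ranges: [-3.1, 3.1], [-0.84, 2.19], [0.05, 2.79], [-1.13, 4.28], [0.06, 2.93], [-2.69, 2.69]. Speed limits (rad/s): [2.22, 2.22, 2.79, 3.14, 3.14, 3.14].

## Interface

Orientations are given as [roll, pitch, yaw] about the fixed x, y, z axes, in that order (R = Rz(yaw) Ry(pitch) Rx(roll)).
In Python, from cell import monitor, viewer, order, env gives the robot as it stands.
- The arm moves only by the tool move_arm, never from a script. Its argument "moves" is one flat list of numbers, 4 for each row, row after row: the shift along the tool's x, y, z normalised to -1 to 1, where 1 is 0.15 m, then the turn about the tool's z normalised to -1 to 1, where 1 is pi/2 rad. A call has 1 to 10 rows; each row shifts and turns the commanded pose from where the row before left it, along the tool's axes as they then stand; what a row does not reach is not made up. A row lasts 1/8 s, in which the tool goes at most 62.5 mm and 10.7 degrees, less where a joint would pass 70% of its speed; a pose out of reach is approached as far as the arm can. A call with a number of a shift or a turn outside -1 to 1 is refused whole. A call with a gripper value outside its range is refused whole. "claw" is the finger opening in mm, from 0 to 95.1, set as the call begins (left out, the last holds). The fingers move at their own pace and stop on an object; the grip force is fixed at half the most. Time passes only in rows, so rows that do not move let the fingers close. It gives the time, the measured TCP pose, the force, the opening and the grip force at its end, in the units of the state.
- monitor.state(): the state, without advancing time (a new reading comes with each control period).
- viewer.read_camera(name): name is "scene" or "top" or "wrist"; returns the picture (384x512x3 uint8, red, green, blue); there is no depth.
- viewer.camera_info(name): a dict with "K" (3x3 intrinsics, pixels), "camera_from_world" (4x4, takes a point from world to camera coordinates). Camera axes: x right, y down, z forward; pixel columns grow to the right and rows downward; lengths in mm; the calibration is good to about 2 mm. A picture is of the moment at which its call begins: read the wrist's pose just before it. camera_info takes no time and is no camera call; for the wrist camera it gives the pose at the moment of the call.
- order.job_done(): hands the job in; it is judged then, once.
The state is a dict: "t": time; "joints": joint angles; "qvel": joint speeds; "tau": joint torques, N m; "eef_pos": TCP position; "tcp_rot": TCP orientation; "ft_force": force on the tool from outside, world axes, zero at the start; "moment": the same for the moment, N m; "opening": opening from 0.0 (shut) to 1.0 (fully open); "grip_force": force on a finger pad.
Only numpy, scipy, OpenCV 4.12 (cv2) and the standard library are available. Lean on these libraries where they do the work, as an engineer would, in place of code of your own. Each camera call takes 0.05 s, during which the arm holds its last target. There are 200 camera calls.

## Task

The green battery pack in the sloped charger is charged: take it out and lay it right way up in the middle of the black mat, then load the red pack into the charger right way up, copper-contact nose under the lip of the sprung orange jaw and tail rocked down behind the yellow end wall, until it sits fully home and flat. Set the packs down without dropping them, and leave the sleeve, collar, oil bottle and spool where they stand.

Things in the scene. Friction and masses are not known exactly. Their poses are not given: they have to be found in the camera images.
- green_pack_mid (a point): centre of the green battery pack: a rectangular block 120 long (own x), 54 wide (own y), 50 high (own z), about 0.5 kg, with a black nose end (its +x end, copper contacts). It starts seated in the charger nest, its axes along those of nest, nose under the jaw's lip. Grip it across its 54 mm width, midway along.
- green_pack_nose (a point): centre of the green pack's nose end face, 60 mm along its own +x from its centre
- red_pack_mid (a point): centre of the red battery pack: same block as the green one, 120 x 54 x 50 mm (own x, y, z), about 0.5 kg, nose (black, copper contacts) at its +x end. It starts flat on the bench, nose pointing to the robot's right (-y) within about 30 degrees.
- red_pack_nose (a point): centre of the red pack's nose end face, 60 mm along its own +x from its centre
- nest: pocket of the charger, fixed on a blue stand, sloped 0.52 rad (30 degrees). Origin: centre of the pocket floor, 80 mm above the bench, where the underside centre of a seated pack rests. x runs along the pocket up the slope to the sprung jaw (to the robot's right, -y, within 25 degrees), z is square to the floor, y across. Black floor plate from x = -70 to 120 mm, 94 mm wide.
- nest_home (a point): where the centre of a seated pack belongs, 25 mm above the pocket floor. The jaw's lip bars a straight way down: with the tail raised 15 to 20 degrees from the floor, push the nose under the lip until the jaw yields 12 mm, lower the tail inside the end wall, let go: the spring slides the pack back to the wall. It comes out by the reverse.
- end_wall (a point): middle of the top inner edge of the yellow end wall at the pocket's low end: inner face at nest x = -60 mm, 10 mm thick, 18 mm high. A seated pack's tail rests against it.
- side_guide (a point): middle of one of four yellow side guides, at nest x from -60 to -34 and from 32 to 58 mm on both sides: inner faces at nest y = +-28.5 mm, 14 mm high, with flared lead-ins up to 23 mm high and out to y = +-38 mm. Between them the pocket's sides are open for the fingers.
- jaw (a joint): travel of the sprung orange jaw up the slope along the nest's x, m: 0 = relaxed (its face at nest x = 56 mm), 0.004 with a pack seated, stop at 0.020 (face at 76 mm). Spring 4 N at 0, 12 N at the stop.
- jaw_lip (a point): middle of the lower edge of the jaw's lip: the orange jaw is 50 mm wide (nest y), its face reaches up from the floor to a lip whose underside is 55 mm above the pocket floor; the lip overhangs the face by 10 mm towards the pocket and is 8 mm thick (top at 63 mm). This point moves with the jaw.
- mat: black rubber mat fixed to the bench, 150 (x) x 180 (y) x 4 mm, origin at the centre of its underside on the bench top
- red_pack: red pack, origin at the centre of its underside (25 mm below its centre)
- green_pack: green pack, origin at the centre of its underside (25 mm below its centre)
- sleeve: bystander: upright steel tube, 52 mm diameter, 110 mm high, origin at the centre of its foot; beyond the red pack's far long side, 140 to 170 mm from its centre
- collar: bystander: dark steel flanged collar, 68 mm diameter, 40 mm high, origin at the centre of its foot; 105 to 130 mm from the red pack's centre on its near long side
- oil_bottle: bystander: red bottle, 62 mm diameter, 170 mm high, origin at the centre of its foot; beyond the mat
- spool: bystander: aluminium spool, 60 mm diameter, 80 mm high, origin at the centre of its foot; behind the charger
There are look-alikes about, which are no part of the job. There is more than one size of the green_pack; the job needs the smallest.

How it is judged:
By the outcome, as a careful person would: the job done as asked, in the order asked, and still so for the second after the job is handed in, with the robot touching nothing.
It also fails if it takes over 72 s, if anything falls off the work surface, if the arm or the gripper's body presses on something with over 40 N, if the wrist force passes 120 N, or if a joint passes its speed limit or range.

## Working session

There is one attempt and no reset: what is moved stays moved. The work goes in short steps, Python scripts to look and compute and a tool call to move; the robot and the scene stay as the last step left them, time stands still between calls to the robot, and variables do not carry over. Pictures are saved under pics/ and viewed, at most 11 in all, crops included, and the job is handed in when it is done.

Besides the shell and the picture viewer there is one more tool, called in YAML: its name, and indented under it one key for each argument. move_arm: Moves the arm, as the interface text tells. Scaled input: -1 to 1 covers 0.15 m each way for a shift and pi/2 rad each way for a turn. Its arguments: {"type":"object","properties":{"moves":{"type":"array"},"claw":{"type":"number"}},"required":["moves"]}

```bash
mkdir -p pics; ls; python3 - <<'E'
from cell import monitor, viewer, order, env
import cv2,numpy as np
for n in ("scene","top"):
    im=viewer.read_camera(n); np.save(f'pics/{n}0.npy',im)
    cv2.imwrite(f'pics/{n}0.png',im[:,:,::-1])
    i=viewer.camera_info(n); print(n,np.array(i["K"]).round(1).tolist(),np.array(i["camera_from_world"]).round(3).tolist())
s=monitor.state();print(s)
a=cv2.imread('pics/scene0.png');b=cv2.imread('pics/top0.png')
E
```

```text
pics
scene [[456.4, 0.0, 250.6], [0.0, 456.4, 188.4], [0.0, 0.0, 1.0]] [[-0.797, 0.604, 0.017, 489.408], [0.318, 0.444, -0.837, -83.019], [-0.513, -0.662, -0.546, 1852.032], [0.0, 0.0, 0.0, 1.0]]
top [[378.9, 0.0, 258.8], [0.0, 378.9, 193.6], [0.0, 0.0, 1.0]] [[-0.028, -1.0, 0.009, -9.858], [-0.993, 0.027, -0.113, 569.076], [0.113, -0.012, -0.994, 1031.74], [0.0, 0.0, 0.0, 1.0]]
{'t': 0.1, 'joints': array([-1.33057993e+00,  4.91502284e-01,  1.55941566e+00, -1.88075371e-06,
        1.09168442e+00, -1.05594484e-01]), 'qvel': array([ 0.00043289, -0.00168281, -0.00087759, -0.00021788, -0.00016619,
       -0.00090943]), 'tau': array([ 3.61442857e-03, -6.13620687e+01, -2.58607203e+01,  6.93562254e-02,
        4.70189843e-02, -5.14985038e-05]), 'eef_pos': array([ 211.82037739, -587.77299208,  214.10896348]), 'tcp_rot': array([-3.14058839e+00, -1.04762608e-04,  3.45811699e-01]), 'ft_force': array([-1.0836426 ,  0.39054327,  0.23973356]), 'moment': array([0.03080375, 0.00469818, 0.03395728]), 'grip_force': 0.0, 'opening': 1.0023133021970516}
```

View pics/scene0.png

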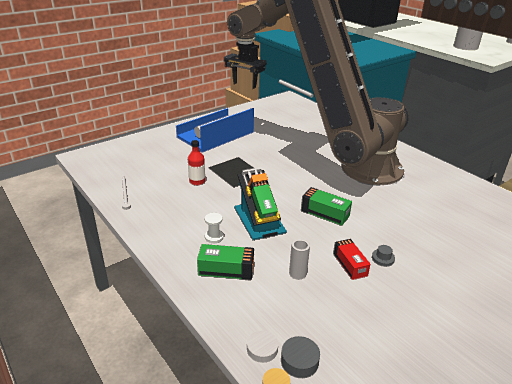

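View pics/top0.png

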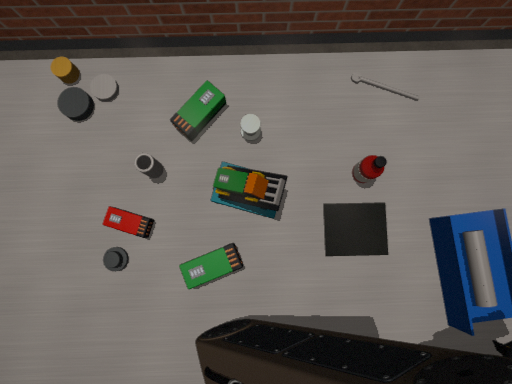

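The packs (top view): red at (128,222). Three greens sit at (245,182) in the charger, (199,110) and (211,266) on the bench. The mat is at (356,229). Next I'll get rough coordinates and a plan helper.

```bash
cat > h.py <<'E'
from cell import monitor, viewer, order, env
import cv2,numpy as np
def snap(n,f=None):
    i=viewer.camera_info(n); im=viewer.read_camera(n)
    if f: cv2.imwrite(f'pics/{f}.png',im[:,:,::-1])
    return im,np.array(i["K"]),np.array(i["camera_from_world"])
def ray(K,T,p,z):
    d=T[:3,:3].T@np.linalg.inv(K)@[p[0],p[1],1]; o=-T[:3,:3].T@T[:3,3]
    return o+d*(z-o[2])/d[2]
def proj(K,T,P):
    c=(T[:3,:3]@np.atleast_2d(P).T).T+T[:3,3]; q=(K@c.T).T; return q[:,:2]/q[:,2:]
def go(x,y,z,yaw=None):
    s=monitor.state(); p=s['eef_pos']; a=s['tcp_rot'][2]; c,n=np.cos(a),np.sin(a)
    d=np.array([x,y,z])-p; v=np.array([c*d[0]+n*d[1],n*d[0]-c*d[1],-d[2]])/150
    print('shift',v.round(4),'len rows',round(np.linalg.norm(v)/.41,2),'turn',None if yaw is None else round((a-yaw)/(np.pi/2),4))
def st():
    s=monitor.state(); print(round(s['t'],2),s['eef_pos'].round(1),s['tcp_rot'].round(4),'F',s['ft_force'].round(1),'open',round(s['opening']*95.1,1),'grip',round(s['grip_force'],1))
E
python3 - <<'E'
from h import *
K=np.array(viewer.camera_info('top')['K']);T=np.array(viewer.camera_info('top')['camera_from_world'])
for n,p,z in [('charger pack',(231,180),130),('nose end jaw',(257,185),150),('nestbase',(249,190),0),('red',(128,222),50),('mat',(356,229),4),('g2',(199,110),50),('g3',(211,266),50),('redtail',(109,216),50),('rednose',(150,229),50),('bottle',(366,175),0),('spool',(250,128),40),('sleeve',(148,165),80),('collar',(115,258),40)]:
    print(n,ray(K,T,p,z).round(0))
W=viewer.camera_info('wrist');T=np.array(W['camera_from_world']);print(np.array(W['K']).round(1).tolist());
s=monitor.state();print('campos',(-T[:3,:3].T@T[:3,3]).round(1),s['eef_pos'].round(1),'fwd',T[2,:3].round(3),'right',T[0,:3].round(3))
go(565,0,400,1.2)
E
```

```text
charger pack [595.  45. 130.]
nose end jaw [577. -20. 150.]
nestbase [584.   2.   0.]
red [498. 334.  50.]
mat [ 463. -301.    4.]
g2 [809. 137.  50.]
g3 [374. 109.  50.]
redtail [516. 386.  50.]
rednose [478. 274.  50.]
bottle [ 618. -340.    0.]
spool [756.  -6.  40.]
sleeve [649. 271.  80.]
collar [402. 371.  40.]
[[330.5, 0.0, 252.9], [0.0, 330.5, 196.5], [0.0, 0.0, 1.0]]
campos [ 282.  -563.4  384.3] [ 211.8 -587.8  214.1] fwd [-0.246 -0.088 -0.965] right [ 0.34  -0.94  -0.001]
shift [ 3.5434 -2.8884 -1.2393] len rows 11.55 turn -0.5438
```

```bash
python3 -c "
from h import *
go(590,20,245,1.25)"
```

```text
shift [ 3.7454 -2.9574 -0.2059] len rows 11.65 turn -0.5756
```

move_arm:
  moves: [0.3, -0.24, -0.02, 0, 0.3, -0.24, -0.02, 0, 0.3, -0.24, -0.02, 0, 0.3, -0.24, -0.02, 0, 0.3, -0.24, -0.02, 0, 0.3, -0.24, -0.02, 0, 0.3, -0.24, -0.02, 0, 0.3, -0.24, -0.02, 0, 0.3, -0.24, -0.02, 0, 0.3, -0.24, -0.02, 0]
  claw: 95

```text
t: 1.35
eef_pos: [513.9, -95.0, 244.6]
tcp_rot: [3.142, 0.0, 0.346]
ft_force: [-0.8, -0.9, -0.3]
opening: 1.0
grip_force: 0.0
```

move_arm:
  moves: [0.3, -0.24, 0, 0, 0.3, -0.24, 0, 0, 0.15, -0.08, 0, 0, 0, 0, 0, -0.1, 0, 0, 0, -0.1, 0, 0, 0, -0.1, 0, 0, 0, -0.1, 0, 0, 0, -0.1, 0, 0, 0, -0.08, 0, 0, 0, 0]

```text
t: 2.6
eef_pos: [590.5, 20.4, 244.3]
tcp_rot: [-3.141, 0.0, 1.256]
ft_force: [-0.5, -0.1, -0.2]
opening: 0.998
grip_force: 0.0
```

```bash
python3 - <<'E'
from h import *
st()
im,K,T=snap('wrist','w1'); np.savez('pics/w1.npz',im=im,K=K,T=T); st()
cv2.imwrite('pics/w1b.png',cv2.resize(im[:,:,::-1],(800,600),interpolation=cv2.INTER_CUBIC))
E
```

```text
2.6 [590.5  20.4 244.3] [-3.1411e+00  2.0000e-04  1.2560e+00] F [-0.5 -0.1 -0.2] open 94.9 grip 0.0
2.65 [590.5  20.4 244.4] [-3.1412e+00  2.0000e-04  1.2541e+00] F [ 0.  -0.5 -0.2] open 94.8 grip 0.0
```

View pics/w1b.png

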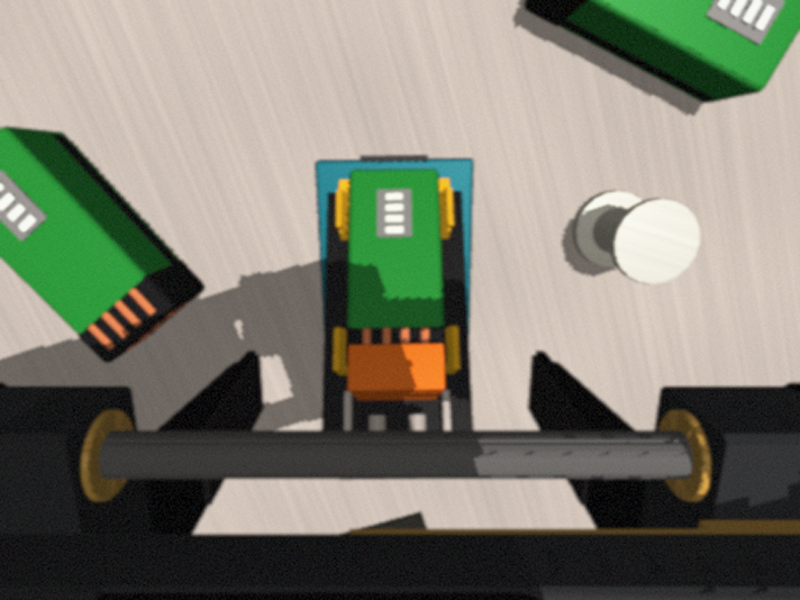

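The wrist picture (800x600) shows three greens: in the charger at (395,250), lower left at (80,240) and upper right at (680,40). The charger pack is the narrow, smallest one and has its nose under the orange jaw at (396,370), so it fits the description; this enlarged view confirms it. Next I'll fit the nest pose from its corners.

```bash
cat > nest.py <<'E'
from h import *
from scipy.optimize import least_squares
def W(p,P):  # nest->world
    x0,y0,a=p; c,s=np.cos(.52),np.sin(.52)
    ex=np.array([np.cos(a)*c,np.sin(a)*c,s]); ey=np.array([-np.sin(a),np.cos(a),0]); ez=np.cross(ex,ey)
    P=np.atleast_2d(P); return np.array([x0,y0,80])+P[:,:1]*ex+P[:,1:2]*ey+P[:,2:3]*ez
def edges(m,r0,r1):  # left/right edge line fits over rows
    R=np.arange(r0,r1); l=[];r=[]
    for k in R:
        c=np.where(m[k])[0]; l.append(c.min()-.5); r.append(c.max()+.5)
    return np.polyfit(R,l,1),np.polyfit(R,r,1)
E
python3 - <<'E'
from nest import *
z=np.load('pics/w1.npz');im,K,T=z['im'],z['K'],z['T']
h=cv2.cvtColor(im,cv2.COLOR_RGB2HSV)
g=cv2.inRange(h,(45,90,30),(80,255,255)); g[:,:205]=0;g[:,300:]=0; g[:100]=0
o=cv2.inRange(h,(5,150,120),(17,255,255));o[:,:215]=0;o[:,290:]=0;o[:216]=0
for n,m in(('g',g),('o',o)):
    ys,xs=np.where(m>0); print(n,xs.min(),xs.max(),ys.min(),ys.max())
    for k in range(ys.min()-1,ys.max()+1,4):
        c=np.where(m[k])[0]; print(k,c.min() if len(c) else None,c.max() if len(c) else None,len(c),end=' | ')
    print()
for c in (240,253,266):
  a=np.where(g[:,c])[0]; b=np.where(o[:,c])[0]; print(c,a.min(),a.max(),b.min(),b.max())
E
```

```text
g 221 284 108 210
107 None None 0 | 111 224 279 56 | 115 224 279 56 | 119 225 279 55 | 123 224 279 33 | 127 224 280 34 | 131 224 280 34 | 135 224 280 34 | 139 224 280 34 | 143 224 280 34 | 147 224 280 34 | 151 224 281 37 | 155 222 282 61 | 159 222 282 61 | 163 222 282 61 | 167 222 283 62 | 171 222 283 62 | 175 222 283 62 | 179 222 284 63 | 183 222 284 63 | 187 222 284 63 | 191 222 284 63 | 195 222 284 63 | 199 221 284 64 | 203 222 284 63 | 207 221 284 64 | 
o 222 285 216 255
215 None None 0 | 219 234 282 30 | 223 224 284 61 | 227 223 284 62 | 231 223 284 62 | 235 223 285 63 | 239 223 284 62 | 243 223 284 62 | 247 223 284 62 | 251 263 281 19 | 255 262 268 3 | 
240 109 210 221 249
253 108 209 221 249
266 108 209 219 254
```

```bash
cat > fit.py <<'E'
from nest import *
z=np.load('pics/w1.npz');im,K,T=z['im'],z['K'],z['T']
P=np.array([[-60,-27,50],[-60,27,50],[50,-25,63],[50,25,63]],float)
q=np.array([[223.3,108.2],[279.4,108.2],[222.7,220],[284.8,220]])
r=least_squares(lambda p:(proj(K,T,W(p,P))-q).ravel(),[590,25,-1.886],x_scale=[1,1,.01])
print('nest',r.x.round(4),r.fun.round(1).reshape(-1,2).tolist()); p=r.x; np.save('nest.npy',p)
if __name__=='__main__':
    print('home',W(p,[[0,0,25]]).round(1)); print('jaw rear edges',proj(K,T,W(p,[[66,0,63],[70,0,63],[80,0,63],[32,-28.5,23],[58,-38,23]])).round(1).tolist())
    K2,T2=[np.array(viewer.camera_info('top')[k]) for k in('K','camera_from_world')]
    print('top proj',proj(K2,T2,W(p,[[-60,-27,50],[-60,27,50],[50,-25,63],[50,25,63]])).round(1).tolist())
    a=cv2.imread('pics/top0.png'); g=cv2.inRange(cv2.cvtColor(a,cv2.COLOR_BGR2HSV),(45,90,30),(80,255,255)); g[:150]=0;g[210:]=0;g[:,:200]=0
    print('green top box',cv2.boxPoints(cv2.minAreaRect(cv2.findNonZero(g))).round(1).tolist())
E
python3 fit.py
```

```text
nest [590.5505  16.3028  -1.8659] [[-0.4, -0.1], [1.1, -1.2], [0.1, 1.2], [-0.7, 0.1]]
home [[594.2  28.2 101.7]]
jaw rear edges [[253.8, 240.3], [253.9, 245.3], [254.1, 258.0], [223.4, 210.1], [213.0, 237.7]]
top proj [[212.2, 185.4], [217.8, 166.0], [244.0, 190.4], [249.4, 171.2]]
green top box [[212.5, 187.39999389648438], [217.10000610351562, 165.6999969482422], [248.39999389648438, 172.3000030517578], [243.8000030517578, 194.0]]
```

```bash
python3 -c "
from h import *
st();go(594.2,28.2,96,1.2757)"
```

```text
2.65 [590.5  20.4 244.4] [-3.1412e+00  2.0000e-04  1.2541e+00] F [ 0.  -0.5 -0.2] open 94.8 grip 0.0
shift [0.0572 0.0073 0.9892] len rows 2.42 turn -0.0138
```

move_arm:
  moves: [0.057, 0.007, 0, -0.014, 0, 0, 0.3, 0, 0, 0, 0.3, 0, 0, 0, 0.2, 0, 0, 0, 0.1, 0, 0, 0, 0.05, 0, 0, 0, 0, 0, 0, 0, 0, 0]

```text
t: 3.65
eef_pos: [594.7, 28.1, 103.1]
tcp_rot: [3.14, -0.0, 1.279]
ft_force: [0.6, 0.1, -0.2]
opening: 0.996
grip_force: 0.0
```

```bash
python3 -c "
from h import *
st();go(594.2,28.2,96,1.2757)"
```

```text
3.65 [594.7  28.1 103.1] [ 3.1400e+00 -3.0000e-04  1.2787e+00] F [ 0.6  0.1 -0.2] open 94.7 grip 0.0
shift [-0.0006 -0.0034  0.0474] len rows 0.12 turn 0.0019
```

move_arm:
  moves: [0, -0.003, 0.02, 0, 0, 0, 0.02, 0, 0, 0, 0.007, 0, 0, 0, 0, 0]

```text
t: 4.15
eef_pos: [593.8, 28.3, 95.0]
tcp_rot: [-3.141, 0.0, 1.279]
ft_force: [-0.5, 0.2, 0.3]
opening: 1.0
grip_force: 0.0
```

move_arm:
  moves: [0, 0, 0, 0, 0, 0, 0, 0, 0, 0, 0, 0, 0, 0, 0, 0, 0, 0, 0, 0, 0, 0, 0, 0]
  claw: 40

```text
t: 4.9
eef_pos: [592.8, 28.5, 95.0]
tcp_rot: [-3.139, 0.0, 1.278]
ft_force: [-5.3, 1.2, 4.6]
opening: 0.565
grip_force: 30.0
```

move_arm:
  moves: [0, -0.005, 0, 0, -0.017, 0, -0.01, 0, -0.017, 0, -0.01, 0, -0.017, 0, -0.01, 0, 0, 0, 0, 0, 0, 0, 0, 0]

```text
t: 5.65
eef_pos: [590.9, 22.2, 98.9]
tcp_rot: [-3.141, -0.001, 1.279]
ft_force: [1.9, 8.7, -7.0]
opening: 0.569
grip_force: 30.0
```

```bash
python3 -c "
from h import *
st()"
```

```text
5.65 [590.9  22.2  98.9] [-3.1411e+00 -1.2000e-03  1.2786e+00] F [ 1.9  8.7 -7. ] open 54.1 grip 30.0
```

move_arm:
  moves: [-0.009, 0, -0.005, 0, 0, 0, 0, 0, 0.012, 0, -0.02, 0, 0.012, 0, -0.02, 0, 0.012, 0, -0.02, 0, 0.012, 0, -0.02, 0, 0, 0, 0, 0]

```text
t: 6.52
eef_pos: [591.8, 27.0, 111.8]
tcp_rot: [-3.14, 0.0, 1.279]
ft_force: [-1.1, 2.5, -21.5]
opening: 0.565
grip_force: 30.0
```

```bash
python3 -c "
from h import *
st(); im,K,T=snap('wrist','w2'); im2,_,_=snap('scene')
c=cv2.resize(im2[150:250,210:310,::-1],(500,500),interpolation=cv2.INTER_CUBIC); cv2.imwrite('pics/c2.png',np.hstack([c,cv2.resize(im[150:384,100:400,::-1],(300,500))]))"
```

```text
6.53 [591.8  27.  111.8] [-3.1396e+00  3.0000e-04  1.2788e+00] F [ -1.1   2.5 -21.5] open 53.8 grip 30.0
```

View pics/c2.png

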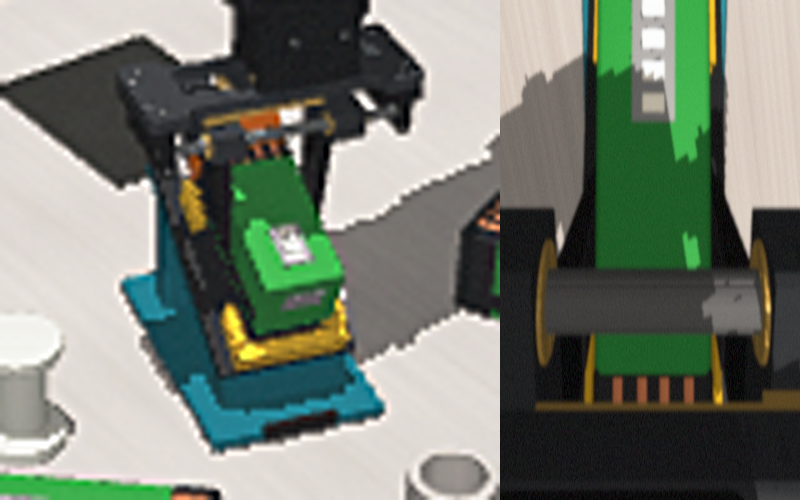

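The left crop shows the tail raised off the floor and clear of the yellow wall at (290,350), with the nose still under the orange lip at (262,120). I'll continue the lift.

move_arm:
  moves: [0.011, 0, -0.018, 0, 0.011, 0, -0.018, 0, 0.011, 0, -0.018, 0, 0, 0, 0, 0]

```text
t: 7.12
eef_pos: [593.5, 31.8, 120.8]
tcp_rot: [-3.141, 0.0, 1.279]
ft_force: [-4.3, 2.7, -18.5]
opening: 0.564
grip_force: 30.0
```

```bash
python3 -c "
from h import *
st(); im2,K,T=snap('scene','s3')
p=np.load('nest.npy')
from nest import W
g=cv2.inRange(cv2.cvtColor(im2,cv2.COLOR_RGB2HSV),(45,90,30),(80,255,255)); g[:165]=0;g[235:]=0;g[:,:245]=0;g[:,290:]=0
print(cv2.boundingRect(g)); print('tail top corners if th=0 / 20 / 30')
for th in(10,15,20,30):
    t=np.radians(th); C=np.array([68-2,0,55-10*np.tan(t)]); ex=np.array([np.cos(t),0,-np.sin(t)]); ez=np.array([np.sin(t),0,np.cos(t)])
    P=[C-120*ex+[0,y,0]-h*ez for y in(-27,27) for h in(0,50)]
    print(th,proj(K,T,W(p,P)).round(0).tolist())
cv2.imwrite('pics/c3.png',cv2.resize(im2[150:250,210:310,::-1],(600,600),interpolation=cv2.INTER_CUBIC))"
```

```text
7.12 [593.5  31.8 120.8] [-3.1409e+00  1.0000e-04  1.2788e+00] F [ -4.3   2.7 -18.5] open 53.7 grip 30.0
(253, 181, 28, 34)
tail top corners if th=0 / 20 / 30
10 [[278.0, 205.0], [275.0, 214.0], [262.0, 208.0], [259.0, 217.0]]
15 [[278.0, 203.0], [276.0, 213.0], [262.0, 206.0], [260.0, 216.0]]
20 [[279.0, 201.0], [277.0, 212.0], [262.0, 204.0], [261.0, 215.0]]
30 [[279.0, 196.0], [278.0, 209.0], [263.0, 199.0], [262.0, 212.0]]
```

View pics/c3.png

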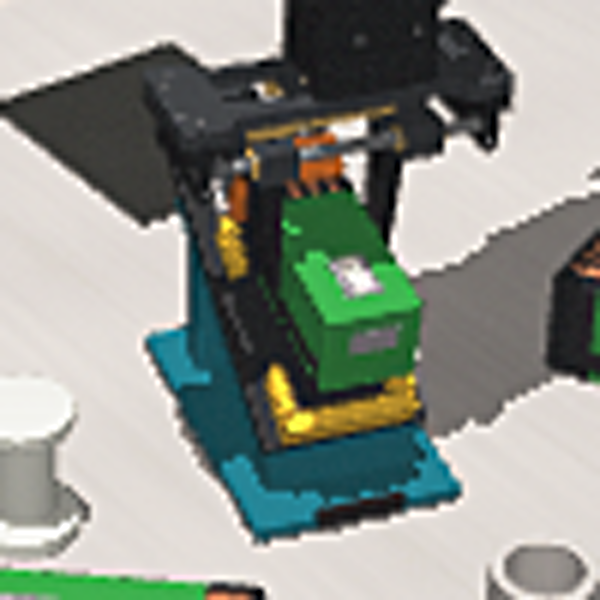

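Tail top corners are at about (280,201) and (264,204) in the scene picture, so the tail is raised about 20°. A little more lift, then I'll back out parallel to the floor.

move_arm:
  moves: [0.011, 0, -0.018, 0, 0.011, 0, -0.018, 0, 0.035, 0, 0.02, 0, 0.035, 0, 0.02, 0, 0.035, 0, 0.02, 0, 0.035, 0, 0.02, 0, 0.035, 0, 0.02, 0, 0.02, 0, 0.01, 0, 0, 0, 0, 0]

```text
t: 8.3
eef_pos: [603.4, 62.9, 109.2]
tcp_rot: [-3.141, 0.0, 1.279]
ft_force: [-0.2, -0.5, -6.5]
opening: 0.568
grip_force: 30.0
```

```bash
python3 -c "
from h import *
st()"
```

```text
8.3 [603.4  62.9 109.2] [-3.1415e+00  2.0000e-04  1.2792e+00] F [-0.2 -0.5 -6.5] open 54.1 grip 30.0
```

move_arm:
  moves: [0, 0, -0.2, 0, 0, 0, -0.3, 0, 0, 0, -0.3, 0, 0, 0, -0.1, 0, 0, 0, 0, 0]

```text
t: 8.93
eef_pos: [603.2, 62.6, 244.1]
tcp_rot: [3.141, -0.0, 1.279]
ft_force: [-0.1, -0.1, -6.9]
opening: 0.564
grip_force: 30.0
```

```bash
python3 - <<'E'
from h import *
st()
a=cv2.imread('pics/top0.png');K,T=[np.array(viewer.camera_info('top')[k]) for k in('K','camera_from_world')]
m=(a.max(2)<60).astype(np.uint8); m[:190]=0;m[270:]=0;m[:,:310]=0;m[:,400:]=0
q=cv2.boxPoints(cv2.minAreaRect(cv2.findNonZero(m))); c=np.array([ray(K,T,k,4) for k in q]); print('mat',c.round(0)[:,:2].tolist(),c.mean(0).round(1))
im,K,T=snap('scene','s4')
g=cv2.inRange(cv2.cvtColor(im,cv2.COLOR_RGB2HSV),(45,90,30),(80,255,255)); 
cs=[cv2.boundingRect(k) for k in cv2.findContours(g,0,1)[0] if cv2.contourArea(k)>60]; print(cs)
cv2.imwrite('pics/c4.png',cv2.resize(im[90:210,200:320,::-1],(600,600),interpolation=cv2.INTER_CUBIC))
go(*c.mean(0)[:2],235)
E
```

```text
8.93 [603.2  62.6 244.1] [ 3.1410e+00 -1.0000e-04  1.2788e+00] F [-0.1 -0.1 -6.9] open 53.6 grip 30.0
mat [[537.0, -212.0], [536.0, -392.0], [389.0, -386.0], [389.0, -209.0]] [ 462.9 -299.5    4. ]
[(197, 244, 48, 35), (308, 190, 44, 35), (261, 154, 26, 32)]
shift [-2.5808 -0.1981  0.0528] len rows 6.31 turn None
```

View pics/c4.png

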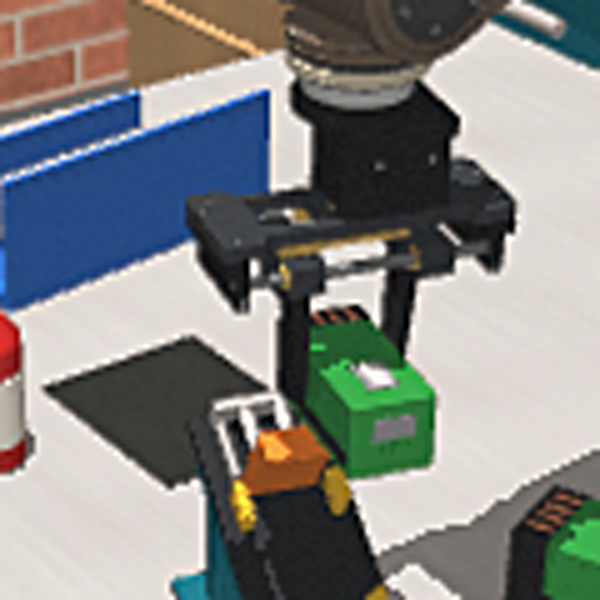

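The lifted pack is held nearly level, the charger is empty, and the mat is clear. Now over to the mat.

move_arm:
  moves: [-0.38, -0.03, 0, 0, -0.38, -0.03, 0, 0, -0.38, -0.03, 0, 0, -0.38, -0.03, 0, 0, -0.38, -0.03, 0, 0, -0.38, -0.03, 0, 0, -0.34, -0.018, 0, 0, 0, 0, 0.3, 0, 0, 0, 0.3, 0, 0, 0, 0.3, 0]

```text
t: 10.22
eef_pos: [460.8, -304.7, 106.2]
tcp_rot: [-3.139, -0.001, 1.278]
ft_force: [0.7, 0.4, -6.7]
opening: 0.565
grip_force: 30.0
```

```bash
python3 -c "
from h import *
st(); go(461,-306,35)"
```

```text
10.22 [ 460.8 -304.7  106.2] [-3.1394e+00 -9.0000e-04  1.2783e+00] F [ 0.7  0.4 -6.7] open 53.8 grip 30.0
shift [-0.0079  0.0037  0.4747] len rows 1.16 turn None
```

move_arm:
  moves: [-0.008, 0.004, 0.2, 0, 0, 0, 0.15, 0, 0, 0, 0.08, 0, 0, 0, 0.04, 0, 0, 0, 0.015, 0, 0, 0, 0, 0]

```text
t: 10.98
eef_pos: [462.2, -306.6, 37.0]
tcp_rot: [3.141, 0.0, 1.279]
ft_force: [-0.4, -1.0, -5.7]
opening: 0.564
grip_force: 30.0
```

```bash
python3 -c "
from h import *
st()"
```

```text
10.97 [ 462.2 -306.6   37. ] [3.1408e+00 4.0000e-04 1.2789e+00] F [-0.4 -1.  -5.7] open 53.7 grip 30.0
```

move_arm:
  moves: [0, 0, 0.02, 0, 0, 0, 0.02, 0, 0, 0, 0.02, 0, 0, 0, 0, 0]

```text
t: 11.48
eef_pos: [461.9, -306.4, 27.3]
tcp_rot: [-3.141, -0.0, 1.279]
ft_force: [0.3, -0.2, -5.6]
opening: 0.566
grip_force: 30.0
```

move_arm:
  moves: [0, 0, 0.015, 0, 0, 0, 0.01, 0, 0, 0, 0, 0]

```text
t: 11.85
eef_pos: [462.1, -306.0, 25.7]
tcp_rot: [3.141, -0.0, 1.279]
ft_force: [-3.8, 7.7, 21.2]
opening: 0.567
grip_force: 30.0
```

```bash
python3 -c "
from h import *
st()"
```

```text
11.85 [ 462.1 -306.    25.7] [ 3.1410e+00 -1.0000e-04  1.2787e+00] F [-3.8  7.7 21.2] open 53.9 grip 30.0
```

move_arm:
  moves: [0, 0, 0.007, 0, 0, 0, 0, 0, 0, 0, 0.007, 0, 0, 0, 0, 0]

```text
t: 12.35
eef_pos: [462.1, -306.3, 25.1]
tcp_rot: [3.14, 0.001, 1.279]
ft_force: [-9.4, 9.4, 40.4]
opening: 0.571
grip_force: 30.0
```

```bash
python3 -c "
from h import *
st(); im,K,T=snap('scene','s5')
cv2.imwrite('pics/c5.png',cv2.resize(im[110:210,190:290,::-1],(600,600),interpolation=cv2.INTER_CUBIC))"
```

```text
12.35 [ 462.1 -306.3   25.1] [3.1401e+00 7.0000e-04 1.2790e+00] F [-9.4  9.4 40.4] open 54.3 grip 30.0
```

View pics/c5.png

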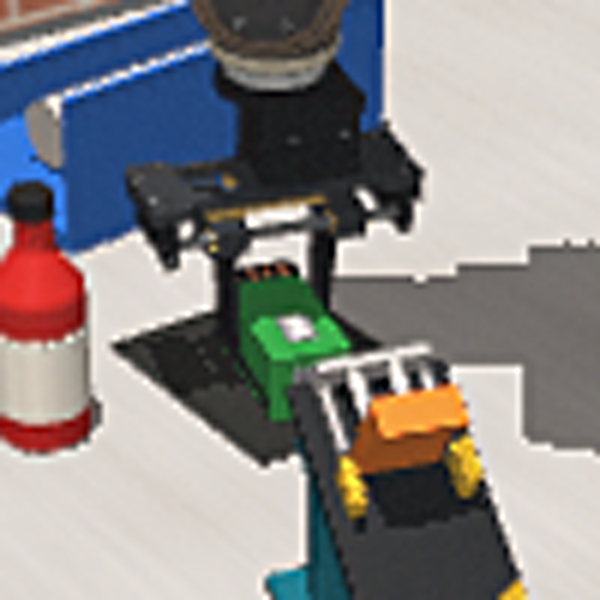

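The crop shows the pack on the mat, flat within resolution, and the stiff force rise confirms full contact. I'll ease the press off and release.

move_arm:
  moves: [0, 0, -0.012, 0, 0, 0, 0, 0]

```text
t: 12.65
eef_pos: [462.1, -306.3, 25.2]
tcp_rot: [3.141, 0.0, 1.279]
ft_force: [-5.6, 4.7, 18.5]
opening: 0.566
grip_force: 30.0
```

move_arm:
  moves: [0, 0, 0, 0, 0, 0, 0, 0, 0, 0, 0, 0, 0, 0, 0, 0, 0, 0, 0, 0]
  claw: 85

```text
t: 13.28
eef_pos: [462.0, -306.5, 23.4]
tcp_rot: [-3.142, 0.0, 1.279]
ft_force: [0.3, -0.2, -0.7]
opening: 0.89
grip_force: 0.0
```

move_arm:
  moves: [0, 0, -0.1, 0, 0, 0, -0.3, 0, 0, 0, -0.4, 0, 0, 0, -0.4, 0, 0, 0, -0.25, 0, 0, 0, 0, 0]

```text
t: 14.02
eef_pos: [462.6, -306.9, 244.9]
tcp_rot: [3.136, 0.003, 1.279]
ft_force: [0.2, 0.3, -1.1]
opening: 0.897
grip_force: 0.0
```

```bash
python3 - <<'E'
from h import *
st()
a=cv2.imread('pics/top0.png');K,T=[np.array(viewer.camera_info('top')[k]) for k in('K','camera_from_world')]
m=cv2.inRange(cv2.cvtColor(a,cv2.COLOR_BGR2HSV),(0,120,50),(8,255,255));m[:195]=0;m[250:]=0;m[:,:90]=0;m[:,170:]=0
print(cv2.minAreaRect(cv2.findNonZero(m)))
for n in ('scene','wrist'):
    im,K,T=snap(n,n+'6')
    g=cv2.inRange(cv2.cvtColor(im,cv2.COLOR_RGB2HSV),(45,90,30),(80,255,255))
    for k in cv2.findContours(g,0,1)[0]:
        if cv2.contourArea(k)>60: print(n,cv2.boundingRect(k), [r for r in np.round(cv2.boxPoints(cv2.minAreaRect(k))).tolist()])
    if n=='wrist': np.savez('pics/w6.npz',im=im,K=K,T=T)
go(500,330,240,1.25)
E
```

```text
14.03 [ 462.6 -306.9  244.9] [3.1358e+00 2.6000e-03 1.2789e+00] F [ 0.2  0.3 -1.1] open 85.3 grip 0.0
((122.2313461303711, 220.25978088378906), (36.27024459838867, 20.044078826904297), 17.35402488708496)
scene (197, 244, 48, 35) [[196.0, 275.0], [198.0, 243.0], [244.0, 247.0], [241.0, 278.0]]
scene (308, 190, 44, 35) [[304.0, 212.0], [313.0, 187.0], [353.0, 202.0], [345.0, 226.0]]
scene (227, 155, 22, 26) [[221.0, 163.0], [235.0, 151.0], [250.0, 168.0], [236.0, 181.0]]
wrist (226, 104, 54, 93) [[226.0, 104.0], [279.0, 104.0], [279.0, 196.0], [226.0, 196.0]]
shift [ 4.1352 -0.9761  0.0094] len rows 10.36 turn 0.0184
```

move_arm:
  moves: [0.37, -0.088, 0, 0, 0.37, -0.088, 0, 0, 0.37, -0.088, 0, 0, 0.37, -0.088, 0, 0, 0.37, -0.088, 0, 0, 0.37, -0.088, 0, 0, 0.37, -0.088, 0, 0, 0.37, -0.088, 0, 0, 0.37, -0.088, 0, 0, 0.37, -0.088, 0, 0]
  claw: 95

```text
t: 15.38
eef_pos: [494.7, 264.8, 239.7]
tcp_rot: [-3.14, 0.002, 1.279]
ft_force: [-0.4, -0.4, -0.1]
opening: 1.0
grip_force: 0.0
```

move_arm:
  moves: [0.37, -0.088, 0, 0, 0, 0, 0, 0, 0, 0, 0, 0]

```text
t: 15.75
eef_pos: [498.1, 319.6, 239.7]
tcp_rot: [-3.14, 0.002, 1.28]
ft_force: [-0.4, -0.5, -0.3]
opening: 0.998
grip_force: 0.0
```

```bash
python3 - <<'E'
from h import *
st()
im,K,T=snap('wrist','w7');np.savez('pics/w7.npz',im=im,K=K,T=T)
m=cv2.inRange(cv2.cvtColor(im,cv2.COLOR_RGB2HSV),(0,120,50),(8,255,255))
for k in cv2.findContours(m,0,1)[0]:
    if cv2.contourArea(k)>300: print('red',cv2.boundingRect(k),cv2.minAreaRect(k), cv2.approxPolyDP(k,4,True).reshape(-1,2).tolist())
z=np.load('pics/w6.npz')
t=[ray(z['K'],z['T'],(c,103.7),54) for c in(226,279.5)]; n=np.array([np.cos(1.2789),np.sin(1.2789),0]); print('green tail edge',np.round(t,1).tolist(),'centre',(np.mean(t,0)-60*n).round(1))
cv2.imwrite('pics/c7.png',cv2.resize(im[:,:,::-1],(768,576),interpolation=cv2.INTER_CUBIC))
E
```

```text
15.75 [498.1 319.6 239.7] [-3.1399e+00  2.0000e-03  1.2795e+00] F [-0.4 -0.5 -0.3] open 94.9 grip 0.0
red (226, 99, 52, 95) ((250.935302734375, 146.61740112304688), (49.88011169433594, 93.72505187988281), 2.2906100749969482) [[230, 99], [227, 189], [270, 192], [277, 102]]
green tail edge [[458.7, -225.4, 54.0], [512.3, -241.4, 54.0]] centre [ 468.2 -290.9   54. ]
```

View pics/c7.png

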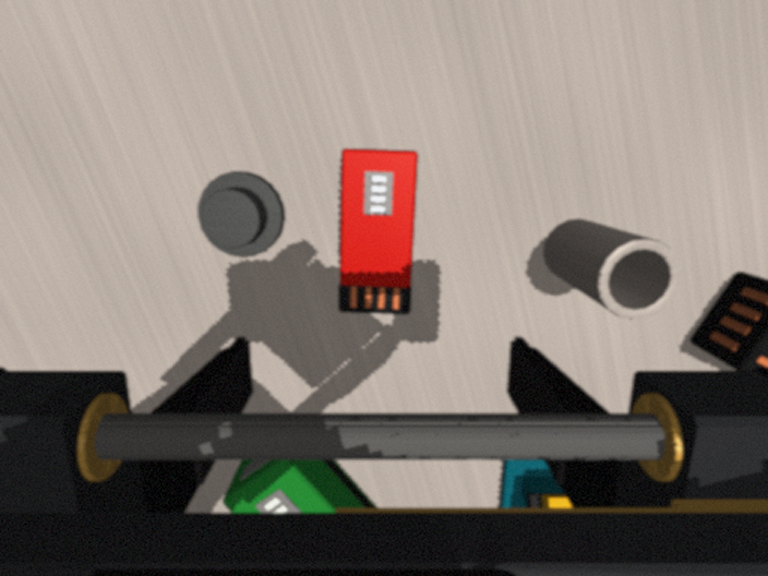

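```bash
python3 - <<'E'
from h import *
st()
z=np.load('pics/w7.npz');im,K,T=z['im'],z['K'],z['T']
h=cv2.cvtColor(im,cv2.COLOR_RGB2HSV)
for r in (105,125,145,165,180):
    c=np.where((h[r,200:300,0]<9)&(h[r,200:300,1]>120)&(h[r,200:300,2]>150))[0]+200; c2=np.where(((h[r,200:300,0]<9)|(h[r,200:300,0]>172))&(h[r,200:300,1]>120))[0]+200; print(r,c.min(),c.max(),c2.min(),c2.max())
for c in (235,250,265):
    print(c,im[200:216,c].sum(1).tolist(), im[94:104,c].tolist()[::2])
q=[(228.8,99.5),(278,100.8),(226.5,207.8),(273.5,208.3)]
P=np.array([ray(K,T,k,50) for k in q]); print(P.round(1).tolist())
print('centre',P.mean(0).round(1),'len',np.linalg.norm(P[0]-P[2]).round(1),np.linalg.norm(P[1]-P[3]).round(1),'wid',np.linalg.norm(P[0]-P[1]).round(1),np.linalg.norm(P[2]-P[3]).round(1))
d=P[2]+P[3]-P[0]-P[1]; print('yaw',np.arctan2(d[1],d[0]),'tool',np.arctan2(d[1],d[0])+np.pi)
im,K,T=snap('top','t7')
g=cv2.inRange(cv2.cvtColor(im,cv2.COLOR_RGB2HSV),(45,90,30),(80,255,255));g[:,:320]=0
k=cv2.findNonZero(g); print(cv2.boundingRect(k)); b=cv2.boxPoints(cv2.minAreaRect(k)); w=np.array([ray(K,T,x,54) for x in b]); print('green box',w.round(0)[:,:2].tolist())
i=np.argsort(-w[:,1])[:2]; n=np.array([np.cos(1.2789),np.sin(1.2789),0]); print('green centre',(w[i].mean(0)-60*n).round(1))
E
```

```text
15.8 [498.4 319.1 240.2] [-3.1404e+00  1.4000e-03  1.2784e+00] F [-0.4 -0.5  0.5] open 95.3 grip 0.0
105 228 277 228 277
125 228 276 228 276
145 227 275 227 275
165 227 274 227 274
180 227 268 226 273
235 [218, 224, 228, 209, 181, 124, 73, 108, 195, 263, 300, 305, 295, 305, 298, 309] [[190, 177, 167], [194, 182, 172], [179, 157, 148], [198, 52, 45], [230, 50, 42]]
250 [122, 133, 124, 124, 122, 120, 105, 134, 308, 475, 525, 492, 402, 309, 295, 296] [[193, 182, 171], [189, 176, 166], [176, 162, 152], [186, 65, 61], [230, 53, 46]]
265 [361, 361, 348, 344, 345, 305, 214, 123, 101, 193, 260, 298, 295, 283, 305, 295] [[193, 181, 171], [194, 181, 172], [193, 183, 173], [170, 106, 100], [225, 47, 41]]
[[497.9, 403.9, 50.0], [546.8, 388.0, 50.0], [459.3, 291.9, 50.0], [510.4, 276.0, 50.0]]
centre [503.6 340.   50. ] len 118.5 117.7 wid 51.4 53.5
yaw -1.8936932912903996 tool 1.2478993622993935
(331, 213, 43, 29)
green box [[456.0, -216.0], [511.0, -233.0], [480.0, -337.0], [426.0, -319.0]]
green centre [ 466.4 -282.1   54. ]
```

```bash
python3 -c "
from h import *
go(503.6,340,18,1.248)"
```

```text
shift [ 0.1444 -0.0087  1.4835] len rows 3.64 turn 0.019
```

move_arm:
  moves: [0.144, -0.009, 0, 0, 0, 0, 0.2, 0.019, 0, 0, 0.38, 0, 0, 0, 0.38, 0, 0, 0, 0.25, 0, 0, 0, 0.15, 0, 0, 0, 0.08, 0, 0, 0, 0, 0]
  claw: 80

```text
t: 16.85
eef_pos: [503.7, 340.4, 24.9]
tcp_rot: [-3.141, 0.001, 1.248]
ft_force: [0.1, -0.5, 0.6]
opening: 0.842
grip_force: 0.0
```

```bash
python3 -c "
from h import *
st();go(503.6,340,18,1.248)"
```

```text
16.85 [503.7 340.4  24.9] [-3.1412e+00  6.0000e-04  1.2481e+00] F [ 0.1 -0.5  0.6] open 80.0 grip 0.0
shift [-0.0028  0.0001  0.0457] len rows 0.11 turn 0.0
```

move_arm:
  moves: [0, 0, 0.025, 0, 0, 0, 0.018, 0, 0, 0, 0, 0]

```text
t: 17.23
eef_pos: [503.6, 341.1, 18.8]
tcp_rot: [3.141, -0.0, 1.249]
ft_force: [-0.3, -0.0, -0.2]
opening: 0.845
grip_force: 0.0
```

move_arm:
  moves: [0, 0, 0, 0, 0, 0, 0, 0, 0, 0, 0, 0, 0, 0, 0, 0, 0, 0, 0, 0]
  claw: 40

```text
t: 17.85
eef_pos: [503.4, 341.1, 18.6]
tcp_rot: [-3.141, 0.0, 1.249]
ft_force: [-2.2, 1.1, 2.9]
opening: 0.565
grip_force: 30.0
```

move_arm:
  moves: [0, 0, -0.05, 0, 0, 0, -0.2, 0, 0, 0, -0.3, 0, 0, 0, -0.3, 0, 0, 0, -0.35, 0, 0, 0, -0.2, 0, 0, 0, 0, -0.018, 0, 0, 0, 0]

```text
t: 18.85
eef_pos: [503.0, 340.7, 226.9]
tcp_rot: [-3.14, 0.002, 1.278]
ft_force: [0.5, -0.6, -4.6]
opening: 0.567
grip_force: 30.0
```

```bash
python3 - <<'E'
from nest import *
st()
p=np.load('nest.npy');print(W(p,[[-30,0,60]]))
im,K,T=snap('wrist','w8');np.savez('pics/w8.npz',im=im,K=K,T=T)
m=cv2.inRange(cv2.cvtColor(im,cv2.COLOR_RGB2HSV),(0,120,50),(8,255,255))
for k in cv2.findContours(m,0,1)[0]:
    if cv2.contourArea(k)>300: print('red',cv2.boundingRect(k),cv2.minAreaRect(k), cv2.approxPolyDP(k,4,True).reshape(-1,2).tolist())
s=monitor.state(); z=s['eef_pos'][2]; n=np.array([np.cos(1.276),np.sin(1.276),0])
for dz in(30,32,34): print([ (n@(ray(K,T,(252,r),z+dz)-s['eef_pos'])).round(1) for r in (20,30,40,50,60,70)])
E
```

```text
18.85 [503.  340.7 226.9] [-3.140e+00  1.800e-03  1.278e+00] F [ 0.5 -0.6 -4.6] open 53.9 grip 30.0
[[606.79044258  69.73685691 117.16274665]]
red (198, 306, 109, 33) ((252.0, 322.0), (32.0, 108.0), 90.0) [[198, 306], [202, 338], [305, 337], [306, 307]]
red (191, 135, 125, 142) ((253.0, 205.5), (141.0, 124.0), 90.0) [[194, 144], [196, 275], [310, 275], [314, 146], [294, 135], [274, 136], [285, 139], [281, 144], [224, 142], [225, 135]]
[np.float64(105.8), np.float64(102.3), np.float64(98.7), np.float64(95.1), np.float64(91.5), np.float64(87.7)]
[np.float64(105.3), np.float64(101.9), np.float64(98.4), np.float64(94.8), np.float64(91.2), np.float64(87.5)]
[np.float64(104.9), np.float64(101.5), np.float64(98.0), np.float64(94.5), np.float64(91.0), np.float64(87.3)]
```

```bash
cat > nt.py <<'E'
from nest import *
p=np.load('nest.npy')
def inv(X): 
    B=W(p,np.eye(3))-W(p,[[0,0,0]]); return B@(np.asarray(X)-W(p,[[0,0,0]])[0])
def PT(x,h,y=0): # TCP world for pivot (19 above TCP) at nest (x,y,h)
    w=W(p,[[x,y,h]])[0]; w[2]-=19; return w
def now():
    s=monitor.state(); e=s['eef_pos'].copy(); e[2]+=19; print('P nest',inv(e).round(1),end=' '); B=W(p,np.eye(3))-W(p,[[0,0,0]]); print('F nest',(B@s['ft_force']).round(1)); st()
E
python3 - <<'E'
from nt import *
for e in((592.8,28.5,95),(590.9,22.2,98.9),(591.8,27,111.8),(593.5,31.8,120.8),(603.4,62.9,109.2)): print(inv(np.array(e)+[0,0,19]).round(1))
now()
x=-30;
for cx,cz in((10,85),(30,60),(40,45.5)): print(cx,PT(cx-58.5,cz+18.7,-0.8).round(1))
go(*PT(10-58.5,85+18.7,-0.8),1.2765)
E
```

```text
[ 6.2 -1.4 35.6]
[13.8 -1.4 35.7]
[16.  -1.9 49.4]
[16.1 -1.7 59.7]
[-18.   -1.3  65.8]
P nest [-165.  -178.1  285.3] F nest [-2.2 -0.3 -4.6]
18.9 [503.  340.7 226.6] [-3.1395e+00  2.3000e-03  1.2774e+00] F [-0.4 -0.3 -5.1] open 54.1 grip 30.0
10 [617.  106.1 126.9]
30 [608.3  77.6 115.1]
40 [603.7  62.4 107.5]
shift [-1.2772  1.1801  0.6647] len rows 4.54 turn 0.0006
```

move_arm:
  moves: [-0.213, 0.196, 0, 0, -0.213, 0.196, 0, 0, -0.213, 0.196, 0, 0, -0.213, 0.196, 0, 0, -0.213, 0.196, 0, 0, -0.213, 0.196, 0, 0, 0, 0, 0.3, 0, 0, 0, 0.25, 0, 0, 0, 0.1, 0, 0, 0, 0, 0]

```text
t: 20.15
eef_pos: [616.6, 106.6, 129.9]
tcp_rot: [-3.139, 0.001, 1.277]
ft_force: [0.6, 0.5, -3.8]
opening: 0.567
grip_force: 30.0
```

```bash
python3 - <<'E'
from nt import *
now()
for cx,cz in((10,85),(40,45.5)):
  print(cx); go(*PT(cx-58.5,cz+18.7,-1.3),1.2765)
im,K,T=snap('scene','s9')
np.save('pics/s9.npy',im)
# predicted corners of horizontal red pack with P=(0,12) at present
e=inv(monitor.state()['eef_pos']+[0,0,19])
for th in(25,30,35):
  t=np.radians(th);ex=np.array([np.cos(t),0,-np.sin(t)]);ez=np.array([np.sin(t),0,np.cos(t)])
  print(th,proj(K,T,W(p,[e+a*ex+[0,b,0]+c*ez for a,b,c in((-60,-27,13),(-60,27,13),(-60,27,-37),(60,27,13))])).round(1).tolist())
m=cv2.inRange(cv2.cvtColor(im,cv2.COLOR_RGB2HSV),(0,120,50),(8,255,255));m[:,:230]=0
for k in cv2.findContours(m,0,1)[0]:
    if cv2.contourArea(k)>60: print('red',cv2.boundingRect(k), cv2.approxPolyDP(k,2,True).reshape(-1,2).tolist())
E
```

```text
P nest [-47.3  -1.3 106.5] F nest [-2.4  0.5 -3. ]
20.15 [616.6 106.6 129.9] [-3.1394e+00  9.0000e-04  1.2774e+00] F [ 0.6  0.5 -3.8] open 53.9 grip 30.0
10
shift [-0.0026  0.0001  0.0201] len rows 0.05 turn 0.0006
40
shift [-0.307  -0.0005  0.1493] len rows 0.83 turn 0.0006
25 [[288.4, 207.2], [271.4, 210.7], [270.2, 223.5], [256.8, 186.5]]
30 [[288.4, 205.5], [271.4, 209.0], [270.7, 222.8], [256.6, 187.7]]
35 [[288.3, 203.8], [271.3, 207.3], [271.1, 221.9], [256.5, 189.0]]
red (266, 189, 23, 34) [[274, 189], [266, 192], [266, 211], [270, 214], [272, 222], [287, 219], [288, 214], [287, 204]]
```

move_arm:
  moves: [-0.1, 0, 0.05, 0, -0.1, 0, 0.05, 0, -0.07, 0, 0.03, 0, -0.037, 0, 0.018, 0, 0, 0, 0, 0, 0, 0, 0, 0]

```text
t: 20.95
eef_pos: [603.9, 62.7, 109.0]
tcp_rot: [3.141, -0.0, 1.277]
ft_force: [-0.2, 0.7, -4.5]
opening: 0.564
grip_force: 30.0
```

```bash
python3 - <<'E'
from nt import *
now()
go(*PT(40-58.5,45.5+18.7,-1.3),1.2765)
go(*PT(56-58.5,45.5+18.7,-1.3),1.2765)
E
```

```text
P nest [-18.   -0.8  65.7] F nest [-2.7 -0.4 -3.7]
20.95 [603.9  62.7 109. ] [ 3.1412e+00 -1.0000e-04  1.2774e+00] F [-0.2  0.7 -4.5] open 53.7 grip 30.0
shift [-0.0019 -0.0036  0.0101] len rows 0.03 turn 0.0006
shift [-0.0945 -0.0038 -0.0429] len rows 0.25 turn 0.0006
```

move_arm:
  moves: [-0.03, -0.003, -0.01, 0, -0.035, 0, -0.018, 0, -0.03, 0, -0.015, 0, 0, 0, 0, 0]

```text
t: 21.45
eef_pos: [599.2, 49.0, 115.5]
tcp_rot: [3.141, -0.001, 1.277]
ft_force: [2.2, 4.8, -5.0]
opening: 0.567
grip_force: 30.0
```

```bash
python3 -c "
from nt import *
now()"
```

```text
P nest [-2.3 -1.2 64.1] F nest [-7.   0.7 -1.7]
21.45 [599.2  49.  115.5] [ 3.1412e+00 -7.0000e-04  1.2766e+00] F [ 2.2  4.8 -5. ] open 53.9 grip 30.0
```

move_arm:
  moves: [-0.025, 0, -0.0145, 0, -0.025, 0, -0.0145, 0, -0.025, 0, -0.0145, 0, 0, 0, 0, 0, 0, 0, 0, 0]

```text
t: 22.08
eef_pos: [596.1, 39.2, 121.6]
tcp_rot: [3.141, -0.001, 1.277]
ft_force: [2.5, 7.7, -8.5]
opening: 0.565
grip_force: 30.0
```

```bash
python3 -c "
from nt import *
now()"
```

```text
P nest [ 9.7 -1.3 64.2] F nest [-11.3   0.2  -3.3]
22.07 [596.1  39.2 121.6] [ 3.1414e+00 -1.4000e-03  1.2770e+00] F [ 2.5  7.7 -8.5] open 53.8 grip 30.0
```

move_arm:
  moves: [-0.012, 0, 0.02, 0, -0.012, 0, 0.02, 0, -0.012, 0, 0.02, 0, 0, 0, 0, 0]

```text
t: 22.58
eef_pos: [595.1, 34.8, 113.7]
tcp_rot: [3.14, -0.003, 1.277]
ft_force: [1.8, 14.6, 2.7]
opening: 0.571
grip_force: 30.0
```

```bash
cat > tail.py <<'E'
from nt import *
import sys
now(); n=sys.argv[1]
im,K,T=snap('scene',n); e=inv(monitor.state()['eef_pos']+[0,0,19])
m=cv2.inRange(cv2.cvtColor(im,cv2.COLOR_RGB2HSV),(0,120,50),(8,255,255));m[:,:230]=0
for k in cv2.findContours(m,0,1)[0]:
    if cv2.contourArea(k)>60: print('red',cv2.boundingRect(k), cv2.approxPolyDP(k,2,True).reshape(-1,2).tolist())
for th in(0,5,10,15,20,25,30):
  t=np.radians(th);ex=np.array([np.cos(t),0,-np.sin(t)]);ez=np.array([np.sin(t),0,np.cos(t)])
  print(th,proj(K,T,W(p,[e+a*ex+[0,b,0]+c*ez for a,b,c in((-60,-27,12.5),(-60,27,12.5),(-60,27,-37.5))])).round(1).tolist())
cv2.imwrite(f'pics/{n}c.png',cv2.resize(im[150:250,210:310,::-1],(600,600),interpolation=cv2.INTER_CUBIC))
E
python3 tail.py s10
```

```text
P nest [ 9.8 -1.  55.2] F nest [-11.2  -2.5   9.5]
22.57 [595.1  34.8 113.7] [ 3.1399e+00 -2.6000e-03  1.2770e+00] F [ 1.8 14.6  2.7] open 54.3 grip 30.0
red (257, 182, 23, 33) [[258, 183], [257, 201], [261, 213], [276, 212], [278, 198], [267, 182]]
0 [[277.4, 205.0], [261.3, 208.3], [258.0, 215.1]]
5 [[277.6, 203.9], [261.5, 207.2], [258.6, 215.2]]
10 [[277.8, 202.7], [261.6, 205.9], [259.2, 215.2]]
15 [[278.0, 201.4], [261.8, 204.6], [259.8, 215.0]]
20 [[278.1, 200.0], [261.8, 203.2], [260.3, 214.6]]
25 [[278.1, 198.5], [261.8, 201.7], [260.8, 214.1]]
30 [[278.1, 196.9], [261.8, 200.1], [261.3, 213.4]]
```

move_arm:
  moves: [-0.012, 0, 0.02, 0, 0, 0, 0, 0, -0.012, 0, 0.02, 0, 0, 0, 0, 0]

```text
t: 23.12
eef_pos: [594.0, 31.3, 107.7]
tcp_rot: [3.14, -0.002, 1.277]
ft_force: [1.6, 13.8, 2.1]
opening: 0.565
grip_force: 30.0
```

```bash
python3 tail.py s11
```

```text
P nest [ 9.9 -1.1 48.2] F nest [-10.8  -2.5   8.6]
23.12 [594.   31.3 107.7] [ 3.1399e+00 -2.5000e-03  1.2771e+00] F [ 1.6 13.8  2.1] open 53.8 grip 30.0
red (256, 183, 24, 34) [[257, 185], [256, 201], [262, 215], [277, 214], [275, 213], [279, 203], [268, 184]]
0 [[276.8, 206.0], [260.8, 209.2], [257.6, 215.9]]
5 [[277.1, 204.9], [261.0, 208.1], [258.2, 216.1]]
10 [[277.3, 203.7], [261.2, 206.9], [258.8, 216.1]]
15 [[277.5, 202.3], [261.3, 205.6], [259.4, 215.9]]
20 [[277.6, 200.9], [261.3, 204.2], [259.9, 215.5]]
25 [[277.6, 199.4], [261.3, 202.7], [260.4, 215.0]]
30 [[277.6, 197.9], [261.3, 201.1], [260.8, 214.3]]
```

View pics/s11c.png

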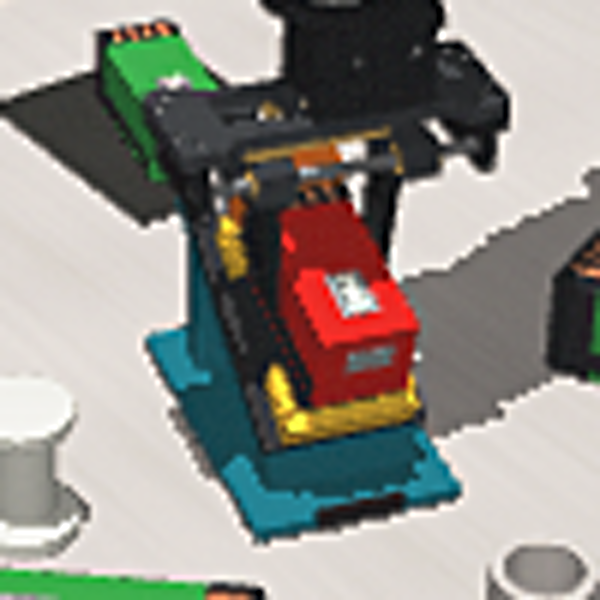

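The crop shows the red tail at (365,395) just about at the wall's top edge, about 12° still up, with the nose under the lip. I'll push slightly up-slope and keep lowering.

move_arm:
  moves: [-0.01, 0, -0.006, 0, 0, 0, 0, 0, -0.01, 0, 0.017, 0, 0, 0, 0, 0, -0.01, 0, 0.017, 0, 0, 0, 0, 0]

```text
t: 23.92
eef_pos: [592.7, 27.0, 103.6]
tcp_rot: [3.14, -0.002, 1.277]
ft_force: [2.4, 13.8, 2.7]
opening: 0.565
grip_force: 30.0
```

```bash
python3 tail.py s12
```

```text
P nest [11.8 -1.  42.3] F nest [-10.7  -1.7   9.3]
23.93 [592.7  27.  103.6] [ 3.1398e+00 -2.4000e-03  1.2771e+00] F [ 2.4 13.8  2.7] open 53.8 grip 30.0
red (256, 184, 24, 35) [[268, 184], [256, 187], [257, 208], [264, 217], [262, 218], [277, 215], [275, 213], [279, 207]]
0 [[276.2, 206.3], [260.2, 209.5], [257.0, 216.2]]
5 [[276.5, 205.2], [260.4, 208.4], [257.6, 216.4]]
10 [[276.7, 204.0], [260.6, 207.2], [258.2, 216.3]]
15 [[276.8, 202.7], [260.7, 205.9], [258.8, 216.1]]
20 [[276.9, 201.3], [260.8, 204.5], [259.3, 215.8]]
25 [[276.9, 199.8], [260.8, 203.0], [259.8, 215.3]]
30 [[276.9, 198.2], [260.7, 201.4], [260.3, 214.6]]
```

```bash
python3 - <<'E'
from nt import *
im,K,T=snap('wrist','w12');np.savez('pics/w12.npz',im=im,K=K,T=T)
h=cv2.cvtColor(im,cv2.COLOR_RGB2HSV)
m=cv2.inRange(h,(0,120,50),(8,255,255))
for k in cv2.findContours(m,0,1)[0]:
    if cv2.contourArea(k)>300: print('red',cv2.boundingRect(k), cv2.approxPolyDP(k,3,True).reshape(-1,2).tolist())
for n,P in(('wall top inner',[[-60,-20,18],[-60,20,18]]),('wall outer',[[-70,-20,18],[-70,20,18]])): print(n,proj(K,T,W(p,P)).round(1).tolist())
for th in (0,4,8,12):
  t=np.radians(th);ex=np.array([np.cos(t),0,-np.sin(t)]);ez=np.array([np.sin(t),0,np.cos(t)])
  for d in (4,8,12,16):
    N=np.array([56+d-50*np.sin(t),0,0]); print(th,d,'tail top',proj(K,T,W(p,[N-120*ex+50*ez+[0,y,0] for y in(-27,27)])).round(1).tolist(),'tailbot x',(N-120*ex).round(1)[[0,2]])
s=32; cv2.imwrite('pics/w12c.png',cv2.resize(im[0:300,130:380,::-1],(500,600),interpolation=cv2.INTER_CUBIC))
E
```

```text
red (194, 305, 118, 13) [[311, 312], [311, 306], [302, 305], [194, 306], [195, 312], [202, 315], [250, 313], [259, 317]]
red (193, 97, 121, 180) [[198, 98], [193, 274], [312, 275], [310, 99]]
wall top inner [[220.7, 145.6], [284.6, 145.8]]
wall outer [[221.1, 131.0], [284.2, 131.1]]
0 4 tail top [[202.0, 121.3], [303.4, 121.5]] tailbot x [-60.   0.]
0 8 tail top [[201.7, 128.1], [303.7, 128.4]] tailbot x [-56.   0.]
0 12 tail top [[201.4, 135.1], [304.0, 135.3]] tailbot x [-52.   0.]
0 16 tail top [[201.1, 142.1], [304.3, 142.3]] tailbot x [-48.   0.]
4 4 tail top [[199.6, 114.1], [305.9, 114.3]] tailbot x [-63.2   8.4]
4 8 tail top [[199.3, 121.2], [306.2, 121.5]] tailbot x [-59.2   8.4]
4 12 tail top [[198.9, 128.5], [306.5, 128.7]] tailbot x [-55.2   8.4]
4 16 tail top [[198.6, 135.8], [306.8, 136.0]] tailbot x [-51.2   8.4]
8 4 tail top [[197.0, 107.5], [308.5, 107.8]] tailbot x [-65.8  16.7]
8 8 tail top [[196.6, 115.0], [308.9, 115.3]] tailbot x [-61.8  16.7]
8 12 tail top [[196.3, 122.6], [309.2, 122.8]] tailbot x [-57.8  16.7]
8 16 tail top [[195.9, 130.2], [309.6, 130.5]] tailbot x [-53.8  16.7]
12 4 tail top [[194.2, 101.8], [311.4, 102.1]] tailbot x [-67.8  24.9]
12 8 tail top [[193.8, 109.6], [311.8, 109.9]] tailbot x [-63.8  24.9]
12 12 tail top [[193.4, 117.5], [312.2, 117.8]] tailbot x [-59.8  24.9]
12 16 tail top [[193.0, 125.6], [312.6, 125.8]] tailbot x [-55.8  24.9]
```

View pics/w12c.png

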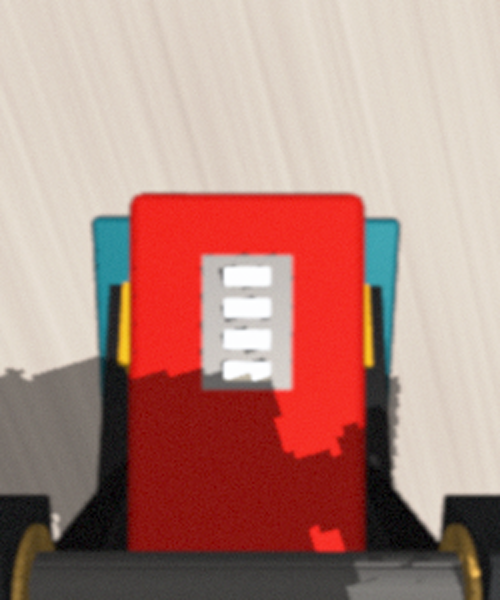

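The wrist crop shows the tail top edge at row 97 against about 117 expected: the pack slid roughly 10 mm down-slope in the pads while it turned, and its tail is over the end wall. I'll push it up-slope without rotating, then measure again.

move_arm:
  moves: [-0.02, 0, -0.0115, 0, -0.02, 0, -0.0115, 0, -0.02, 0, -0.0115, 0, -0.02, 0, -0.0115, 0, 0, 0, 0, 0, 0, 0, 0, 0]

```text
t: 24.78
eef_pos: [589.4, 16.0, 110.2]
tcp_rot: [3.14, -0.003, 1.277]
ft_force: [3.0, 18.4, -0.4]
opening: 0.568
grip_force: 30.0
```

```bash
cat > wt.py <<'E'
from nt import *
import sys
now()
im,K,T=snap('wrist',sys.argv[1])
h=cv2.cvtColor(im,cv2.COLOR_RGB2HSV); m=cv2.inRange(h,(0,120,80),(8,255,255)); m[290:]=0
c=max(cv2.findContours(m,0,1)[0],key=cv2.contourArea); x,y,w,hh=cv2.boundingRect(c)
r=[(np.where(m[k])[0].min()-.5,np.where(m[k])[0].max()+.5) for k in(y+6,y+8,y+10)]; wd=np.mean([b-a for a,b in r])
print('edge row',y,'width',wd.round(1))
# solve theta,d (nose on floor) from edge row and width
def f(v):
    t,d=v[0],v[1]; ex=np.array([np.cos(t),0,-np.sin(t)]);ez=np.array([np.sin(t),0,np.cos(t)]); N=np.array([56+d-50*np.sin(t),0,0]); e=N-120*ex+50*ez
    q=proj(K,T,W(p,[e,e+4*ex+[0,27,0],e+4*ex-[0,27,0]])); return [q[0,1]-y, (q[1,0]-q[2,0]-wd)]
s=least_squares(f,[.15,8],x_scale=[.01,1]).x; print('theta',np.degrees(s[0]).round(1),'d',s[1].round(1),'tail bottom',(56+s[1]-50*np.sin(s[0])-120*np.cos(s[0])).round(1),(120*np.sin(s[0])).round(1))
E
python3 wt.py w13
```

```text
P nest [25.  -1.  42.4] F nest [-16.3  -2.5   8.8]
24.77 [589.4  16.  110.2] [ 3.1398e+00 -3.1000e-03  1.2770e+00] F [ 3.  18.4 -0.4] open 54.0 grip 30.0
edge row 96 width 115.3
theta 11.1 d 13.5 tail bottom -57.9 23.2
```

move_arm:
  moves: [-0.0145, 0, -0.008, 0, 0, 0, 0, 0, -0.011, 0, 0.009, 0, -0.011, 0, 0.009, 0, 0, 0, 0, 0]

```text
t: 25.45
eef_pos: [587.7, 10.5, 108.8]
tcp_rot: [3.14, -0.003, 1.277]
ft_force: [4.2, 16.5, 0.5]
opening: 0.567
grip_force: 30.2
```

```bash
python3 wt.py w14
```

```text
P nest [29.3 -1.  38.3] F nest [-14.4  -0.8   8.9]
25.45 [587.7  10.5 108.8] [ 3.1400e+00 -2.7000e-03  1.2771e+00] F [ 4.2 16.5  0.5] open 53.9 grip 30.2
edge row 86 width 113.3
theta 8.3 d 12.5 tail bottom -57.4 17.2
```

move_arm:
  moves: [-0.013, 0, 0.008, 0, -0.013, 0, 0.008, 0, 0, 0, 0, 0]

```text
t: 25.88
eef_pos: [587.2, 8.7, 107.5]
tcp_rot: [3.139, -0.006, 1.277]
ft_force: [3.2, 31.5, 11.1]
opening: 0.561
grip_force: 43.2
```

```bash
python3 wt.py w15
```

```text
P nest [30.3 -1.  36.3] F nest [-21.4  -6.1  25. ]
25.88 [587.2   8.7 107.5] [ 3.1385 -0.0056  1.2773] F [ 3.2 31.5 11.1] open 53.4 grip 43.2
edge row 82 width 112.7
theta 7.1 d 11.6 tail bottom -57.7 14.9
```

The force and grip jumps suggest a finger is touching a front guide, because the grip has drifted towards the nose. The tail is now inside the wall (bottom at 15 mm, below the 18 mm top), so I'll ease down-slope off the guide.

move_arm:
  moves: [0.01, 0, 0.003, 0, 0.01, 0, 0.005, 0, 0, 0, 0, 0]

```text
t: 26.3
eef_pos: [587.3, 9.4, 106.4]
tcp_rot: [3.139, -0.002, 1.278]
ft_force: [-2.5, 15.6, 14.3]
opening: 0.567
grip_force: 43.0
```

```bash
python3 wt.py w16
```

```text
P nest [29.1 -1.1 35.6] F nest [-5.2 -6.9 19.5]
26.3 [587.3   9.4 106.4] [ 3.1393e+00 -2.0000e-03  1.2779e+00] F [-2.5 15.6 14.3] open 53.9 grip 43.0
edge row 83 width 112.0
theta 6.2 d 10.3 tail bottom -58.4 12.9
```

move_arm:
  moves: [0.012, 0, 0.006, 0, 0.012, 0, 0.006, 0, 0, 0, 0, 0]

```text
t: 26.72
eef_pos: [588.1, 11.7, 104.2]
tcp_rot: [3.14, -0.001, 1.278]
ft_force: [-3.6, 5.8, 10.7]
opening: 0.567
grip_force: 35.4
```

```bash
python3 wt.py w17
```

```text
P nest [25.9 -1.1 35. ] F nest [ 1.4 -5.2 11.5]
26.73 [588.1  11.7 104.2] [ 3.1399e+00 -5.0000e-04  1.2778e+00] F [-3.6  5.8 10.7] open 53.9 grip 35.4
edge row 84 width 110.3
theta 4.6 d 6.4 tail bottom -61.3 9.7
```

move_arm:
  moves: [0.001, 0, 0.012, 0, 0.001, 0, 0.012, 0, 0, 0, 0, 0]

```text
t: 27.15
eef_pos: [588.3, 12.0, 103.0]
tcp_rot: [3.138, -0.001, 1.277]
ft_force: [-11.3, 6.7, 36.9]
opening: 0.568
grip_force: 32.3
```

```bash
python3 wt.py w18
```

```text
P nest [25.  -0.9 34.1] F nest [ 15.6 -12.8  33.6]
27.15 [588.3  12.  103. ] [ 3.1383e+00 -1.0000e-03  1.2775e+00] F [-11.3   6.7  36.9] open 54.0 grip 32.3
edge row 85 width 110.0
theta 3.9 d 5.8 tail bottom -61.4 8.2
```

move_arm:
  moves: [0.01, 0, -0.006, 0, 0.01, 0, 0.005, 0, 0.01, 0, 0.005, 0, 0, 0, 0, 0]

```text
t: 27.7
eef_pos: [589.0, 13.9, 101.9]
tcp_rot: [3.139, 0.002, 1.277]
ft_force: [-14.0, -12.9, 33.0]
opening: 0.568
grip_force: 30.0
```

```bash
python3 wt.py w19
```

```text
P nest [22.7 -0.8 34.1] F nest [30.6 -9.7 20.5]
27.7 [589.   13.9 101.9] [3.1392e+00 2.2000e-03 1.2774e+00] F [-14.  -12.9  33. ] open 54.0 grip 30.0
edge row 89 width 110.3
theta 3.8 d 5.6 tail bottom -61.5 7.9
```

move_arm:
  moves: [0, -0.01, 0, 0, 0.006, 0, -0.002, 0, 0, 0, 0, 0]

```text
t: 28.12
eef_pos: [588.9, 14.0, 102.0]
tcp_rot: [3.137, 0.003, 1.277]
ft_force: [-8.4, -20.3, 26.1]
opening: 0.566
grip_force: 30.0
```

```bash
python3 wt.py w20
```

```text
P nest [22.7 -0.9 34.2] F nest [31.9 -2.1 11.8]
28.12 [588.9  14.  102. ] [3.1365e+00 2.9000e-03 1.2774e+00] F [ -8.4 -20.3  26.1] open 53.8 grip 30.0
edge row 90 width 110.0
theta 3.5 d 5.7 tail bottom -61.2 7.4
```

move_arm:
  moves: [-0.005, 0, 0.008, 0, -0.005, 0, 0.008, 0, 0, 0, 0, 0]

```text
t: 28.55
eef_pos: [589.1, 14.2, 101.2]
tcp_rot: [3.135, 0.0, 1.277]
ft_force: [-10.0, -6.4, 42.0]
opening: 0.567
grip_force: 30.0
```

```bash
python3 wt.py w21
```

```text
P nest [22.1 -0.8 33.7] F nest [28.7 -7.7 32. ]
28.55 [589.1  14.2 101.2] [3.1350e+00 3.0000e-04 1.2773e+00] F [-10.   -6.4  42. ] open 53.9 grip 30.0
edge row 90 width 110.3
theta 3.6 d 5.4 tail bottom -61.4 7.4
```

```bash
python3 - <<'E'
from nt import *
im,K,T=snap('scene','s21')
a=cv2.imread('pics/scene0.png'); b=im[:,:,::-1]
cv2.imwrite('pics/cmp.png',np.hstack([cv2.resize(q[175:240,235:300],(400,400),interpolation=cv2.INTER_CUBIC) for q in(a,b)]))
E
```

```text
(no output)
```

View pics/cmp.png

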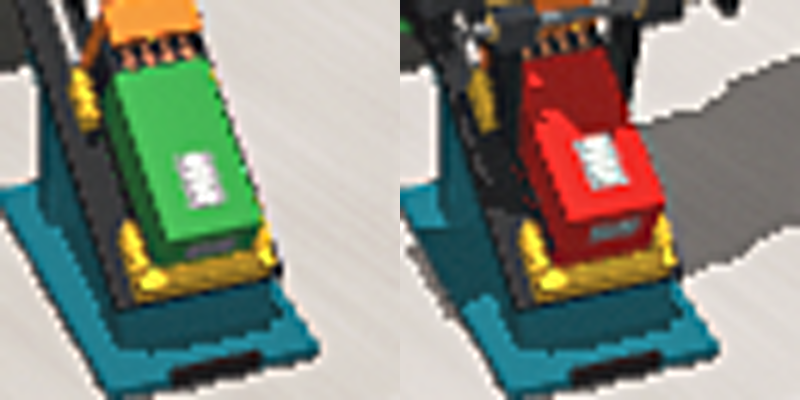

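Comparing green seated (left, tail corner (165,243)) with red now (right, (168,222)), the tail is still about 8 mm up. It is inside the wall, and something blocks the gripper. I'll slide the pads further down-slope to clear it.

move_arm:
  moves: [0.014, -0.003, 0.006, 0, 0.014, 0, 0.007, 0, 0.014, 0, 0.007, 0, 0, 0, 0, 0]

```text
t: 29.15
eef_pos: [590.7, 19.5, 97.3]
tcp_rot: [3.135, 0.001, 1.277]
ft_force: [-7.5, -14.6, 31.3]
opening: 0.566
grip_force: 30.0
```

```bash
python3 wt.py w22
```

```text
P nest [15.3 -0.8 33.1] F nest [29.6 -3.  19.1]
29.15 [590.7  19.5  97.3] [3.1348e+00 1.2000e-03 1.2772e+00] F [ -7.5 -14.6  31.3] open 53.8 grip 30.0
edge row 103 width 112.7
theta 3.9 d 6.6 tail bottom -60.6 8.2
```

move_arm:
  moves: [0.012, 0, 0.006, 0, 0.002, 0, 0.012, 0, 0, 0, 0.012, 0, 0, 0, 0, 0]

```text
t: 29.7
eef_pos: [591.7, 22.6, 93.7]
tcp_rot: [3.134, -0.0, 1.277]
ft_force: [-8.0, -6.2, 40.7]
opening: 0.566
grip_force: 30.0
```

```bash
python3 wt.py w23
```

```text
P nest [10.8 -0.7 31.6] F nest [27.4 -5.9 31.3]
29.7 [591.7  22.6  93.7] [ 3.1338e+00 -3.0000e-04  1.2772e+00] F [-8.  -6.2 40.7] open 53.8 grip 30.0
edge row 111 width 114.3
theta 3.8 d 7.0 tail bottom -60.0 7.9
```

move_arm:
  moves: [-0.012, 0, -0.01, 0, -0.012, 0, -0.01, 0, 0, 0, 0, 0]

```text
t: 30.12
eef_pos: [591.1, 21.4, 93.5]
tcp_rot: [3.135, -0.003, 1.278]
ft_force: [9.0, 11.2, 0.3]
opening: 0.564
grip_force: 30.0
```

```bash
python3 wt.py w24
```

```text
P nest [11.8 -1.  30.7] F nest [-11.4   5.3   6.9]
30.12 [591.1  21.4  93.5] [ 3.1352e+00 -2.7000e-03  1.2777e+00] F [ 9.  11.2  0.3] open 53.7 grip 30.0
edge row 109 width 113.7
theta 3.1 d 6.8 tail bottom -59.7 6.5
```

move_arm:
  moves: [0, 0, 0, 0, 0, 0, 0, 0, 0, 0, 0, 0, 0, 0, 0, 0]
  claw: 66

```text
t: 30.68
eef_pos: [588.4, 20.1, 91.8]
tcp_rot: [3.142, 0.0, 1.277]
ft_force: [-0.1, -0.3, -0.0]
opening: 0.693
grip_force: 0.0
```

```bash
python3 wt.py w25; python3 - <<'E'
from h import *
im,K,T=snap('scene','s25')
def corners(im,lo,hi):
    m=cv2.inRange(cv2.cvtColor(im,cv2.COLOR_RGB2HSV),lo,hi); m[:165]=0;m[235:]=0;m[:,:245]=0;m[:,295:]=0
    k=max(cv2.findContours(m,0,1)[0],key=cv2.contourArea); return cv2.boundingRect(k),[int(np.where(m[:,c])[0].max()) for c in range(262,280,3)]
print(corners(np.load('pics/scene0.npy'),(45,90,30),(80,255,255)),corners(im,(0,120,50),(8,255,255)))
E
```

```text
P nest [12.7 -3.2 28.3] F nest [ 0.3 -0.  -0.2]
30.68 [588.4  20.1  91.8] [3.1416e+00 2.0000e-04 1.2771e+00] F [-0.1 -0.3 -0. ] open 65.9 grip 0.0
edge row 104 width 114.3
theta 2.5 d 5.8 tail bottom -60.3 5.3Traceback (most recent call last):
  File "<stdin>", line 6, in <module>
  File "<stdin>", line 5, in corners
    return umr_maximum(a, axis, None, out, keepdims, initial, where)
ValueError: zero-size array to reduction operation maximum which has no identity
```

move_arm:
  moves: [0, 0.008, -0.06, 0, 0, 0, -0.1, 0, 0, 0, -0.3, 0, 0, 0, -0.35, 0, 0, 0, -0.2, 0.014, 0, 0, 0, 0, 0, 0, 0, 0]

```text
t: 31.65
eef_pos: [589.1, 20.0, 243.1]
tcp_rot: [-3.141, 0.0, 1.256]
ft_force: [-1.0, 1.0, -0.2]
opening: 0.696
grip_force: 0.0
```

```bash
cat > chk.py <<'E'
from nt import *
import sys
st()
im,K,T=snap('wrist',sys.argv[1]); h=cv2.cvtColor(im,cv2.COLOR_RGB2HSV)
def meas(im,K,T,lo,hi):
    h=cv2.cvtColor(im,cv2.COLOR_RGB2HSV)
    m=cv2.inRange(h,lo,hi); m[:,:205]=0;m[:,300:]=0;m[:90]=0;m[290:]=0
    k=max(cv2.findContours(m,0,1)[0],key=cv2.contourArea); x,y,w,hh=cv2.boundingRect(k)
    r=[np.where(m[j])[0] for j in range(y+5,y+14)]
    o=cv2.inRange(h,(5,150,120),(17,255,255));o[:,:215]=0;o[:,290:]=0; ys,xs=np.where(o[:,:]>0)
    rows=[j for j in range(150,300) if (o[j]>0).sum()>50]
    pr=proj(K,T,W(p,[[-60,0,50],[50,0,63]]))[:,1]; pw=proj(K,T,W(p,[[-54,-27,50],[-54,27,50]]))
    print('tail row',y,'pred seated',pr[0].round(1),'| lip row',rows[0] if rows else None,'pred',pr[1].round(1),'| width',np.mean([a.max()-a.min()+1 for a in r]).round(1),'pred',(pw[1,0]-pw[0,0]).round(1),'| centre',np.mean([(a.max()+a.min())/2 for a in r]).round(1),'pred',pw[:,0].mean().round(1))
z=np.load('pics/w1.npz'); meas(z['im'],z['K'],z['T'],(45,90,30),(80,255,255))
meas(im,K,T,(0,120,80),(8,255,255))
s=viewer.read_camera('scene'); g=np.load('pics/scene0.npy')
for a,lo,hi in((g,(45,90,30),(80,255,255)),(s,(0,120,50),(8,255,255))):
    m=cv2.inRange(cv2.cvtColor(a,cv2.COLOR_RGB2HSV),lo,hi); m[:165]=0;m[235:]=0;m[:,:245]=0;m[:,295:]=0
    k=max(cv2.findContours(m,0,1)[0],key=cv2.contourArea); print('scene',cv2.boundingRect(k),cv2.approxPolyDP(k,2,True).reshape(-1,2).tolist())
E
python3 chk.py w26
```

```text
31.65 [589.1  20.  243.1] [-3.1412e+00  2.0000e-04  1.2556e+00] F [-1.   1.  -0.2] open 66.2 grip 0.0
tail row 108 pred seated 107.5 | lip row 221 pred 220.6 | width 55.9 pred 57.9 | centre 251.7 pred 251.8
tail row 106 pred seated 106.7 | lip row 225 pred 220.3 | width 58.0 pred 58.1 | centre 252.7 pred 252.9
scene (251, 184, 26, 34) [[268, 184], [255, 186], [251, 191], [260, 217], [272, 212], [274, 215], [276, 212]]
scene (251, 183, 27, 35) [[267, 183], [254, 185], [251, 191], [255, 201], [253, 202], [261, 217], [273, 213], [274, 215], [277, 208]]
```

The lip row (225 against 221 seated) and the tail corner (3–4 px high) show the pack wedged by the spring, with its tail about 8 mm up but inside the wall. I'll press the tail down with the shut fingertips.

```bash
python3 - <<'E'
from nt import *
for x in(-40,-45): print(W(p,[[x,-1,50],[x,-1,57]]).round(1).tolist())
w=W(p,[[-42,-1,57]])[0]; print('x'); go(w[0],w[1],w[2]+30,1.2765); go(*w)
E
```

```text
[[606.9, 73.6, 103.5], [607.9, 76.9, 109.6]]
[[608.2, 77.7, 101.0], [609.2, 81.1, 107.1]]
x
shift [0.4112 0.0013 0.6917] len rows 1.96 turn -0.0134
shift [0.4112 0.0013 0.8917] len rows 2.4 turn None
```

move_arm:
  moves: [0.2, 0, 0, -0.013, 0.21, 0.001, 0.1, 0, 0, 0, 0.25, 0, 0, 0, 0.2, 0, 0, 0, 0.1, 0, 0, 0, 0, 0, 0, 0, 0, 0]
  claw: 0

```text
t: 32.62
eef_pos: [608.7, 78.5, 146.7]
tcp_rot: [3.14, -0.0, 1.276]
ft_force: [0.2, -0.8, -0.1]
opening: 0.03
grip_force: 0.0
```

move_arm:
  moves: [0, 0, 0.05, 0, 0, 0, 0.03, 0, 0, 0, 0.03, 0, 0, 0, 0, 0]

```text
t: 33.12
eef_pos: [608.0, 78.6, 129.0]
tcp_rot: [-3.141, 0.0, 1.276]
ft_force: [-0.0, 0.3, 0.5]
opening: 0.005
grip_force: 0.0
```

```bash
python3 -c "
from nt import *
st()"
```

```text
33.12 [608.   78.6 129. ] [-3.1411e+00  3.0000e-04  1.2757e+00] F [-0.   0.3  0.5] open 0.5 grip 0.0
```

move_arm:
  moves: [0, 0, 0.03, 0, 0, 0, 0.03, 0, 0, 0, 0.02, 0, 0, 0, 0.01, 0, 0, 0, 0, 0]

```text
t: 33.75
eef_pos: [608.3, 78.5, 116.0]
tcp_rot: [3.141, 0.0, 1.276]
ft_force: [-0.9, -0.4, 3.2]
opening: 0.003
grip_force: 1.2
```

move_arm:
  moves: [0, 0, 0.013, 0, 0, 0, 0.013, 0, 0, 0, 0, 0]

```text
t: 34.12
eef_pos: [608.3, 78.5, 111.9]
tcp_rot: [3.141, -0.0, 1.276]
ft_force: [1.5, 0.4, 2.6]
opening: 0.006
grip_force: 1.2
```

```bash
python3 -c "
from nt import *
st()"
```

```text
34.12 [608.3  78.5 111.9] [ 3.1412 -0.      1.2757] F [1.5 0.4 2.6] open 0.6 grip 1.2
```

move_arm:
  moves: [0, 0, 0.013, 0, 0, 0, 0.013, 0, 0, 0, 0, 0]

```text
t: 34.5
eef_pos: [608.2, 78.6, 107.8]
tcp_rot: [-3.141, 0.0, 1.276]
ft_force: [1.4, -0.5, 1.1]
opening: 0.003
grip_force: 0.8
```

move_arm:
  moves: [0, 0, 0.007, 0, 0, 0, 0.007, 0, 0, 0, 0, 0]

```text
t: 34.88
eef_pos: [608.5, 78.5, 107.0]
tcp_rot: [3.14, -0.0, 1.276]
ft_force: [-1.6, -1.5, 12.4]
opening: 0.004
grip_force: 5.1
```

```bash
python3 -c "
from nt import *
st()"
```

```text
34.88 [608.5  78.5 107. ] [ 3.1403e+00 -1.0000e-04  1.2758e+00] F [-1.6 -1.5 12.4] open 0.4 grip 5.1
```

move_arm:
  moves: [0, 0, 0.006, 0, 0, 0, 0, 0, 0, 0, -0.1, 0, 0, 0, -0.3, 0, 0, 0, -0.35, 0, -0.2, 0, -0.15, 0.013, -0.21, 0, 0, 0, 0, 0, 0, 0, 0, 0, 0, 0]

```text
t: 36.0
eef_pos: [589.7, 20.3, 239.9]
tcp_rot: [-3.141, -0.0, 1.255]
ft_force: [0.6, 0.9, 0.4]
opening: 0.001
grip_force: 0.0
```

```bash
python3 chk.py w27
```

```text
36.0 [589.7  20.3 239.9] [-3.1411 -0.      1.255 ] F [0.6 0.9 0.4] open 0.1 grip 0.0
tail row 108 pred seated 107.5 | lip row 221 pred 220.6 | width 55.9 pred 57.9 | centre 251.7 pred 251.8
tail row 108 pred seated 107.2 | lip row 222 pred 222.2 | width 56.6 pred 58.7 | centre 252.7 pred 252.5
scene (251, 184, 26, 34) [[268, 184], [255, 186], [251, 191], [260, 217], [272, 212], [274, 215], [276, 212]]
scene (251, 184, 26, 34) [[266, 184], [255, 186], [251, 191], [254, 205], [257, 206], [261, 217], [268, 213], [274, 215], [276, 212]]
```

```bash
python3 -c "
from cell import order
print(order.job_done())"
```

```text
the job is handed in; nothing more can be done
None
```

The job is handed in: the red pack is seated home and flat in the charger, after its wedged tail dropped a few mm on release and I pressed it down with the fingertips; the green pack lies right way up on the mat, about 10 mm off its centre, and I never moved the arm against the bystanders.

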